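# Load and start the fingerprint fuming chamber

## Task

Get the fingerprint fuming chamber going: with the fingertips push its drawer fully home, taking the brown vial in standing upright and untouched, then slide the barrel bolt on the roof all the way through the staple to lock the drawer, and only then press the start button right down and let it come up. Everything is pushed, nothing is picked up; leave the loupe, the glue tin and the tape roll where they are.

Things in the scene. Friction and masses are not known exactly. Their poses are not given: they have to be found in the camera images.
- chamber: white enamelled box, 220 wide (its y), 200 deep (its x), roof at z = 130, fixed on the desk, its front (-x side) open for the drawer. Origin: centre of its underside, on the desk; at yaw 0 its axes are the world's (x to its back, z up). 'Chamber (x, y)' below: offsets in mm in this frame; every z is mm above the desk
- drawer (a joint): how far the drawer stands open, m: 0 = shut, at most 0.12; it opens along chamber -x. 2.5 N of friction, stays where left. A tongue from the top of its front panel carries a staple (steel U, top z = 156) back over the roof, at chamber (-60, -10) when shut, in line with the bolt. If the bolt is already shot the staple hits it and the drawer stops 15 to 20 mm open
- drawer_face (a point): point on the outer face of the drawer's front panel, mid-width, z = 110; with the drawer shut at chamber (-116, 0). The panel is a flat upright plate 216 wide, z = 8 to 131, facing chamber -x. A pull rail 150 wide stands 14 out from its foot, z = 15 to 29; push on the panel above it
- bolt (a joint): how far the bolt is shot, m: 0 = drawn, 0.036 = fully home (a stop); it slides along the chamber's +y on the roof. About 1.5 N of friction, stays where it is left. Its nose enters the staple at 0.010 and is through it at 0.024
- bolt_knob (a point): centre of the bolt's knob, an upright steel cylinder of 16 diameter, z = 169 to 185, on a 9 mm stem; with the bolt drawn at chamber (-60, -70), z = 177. The bolt's two guides, blocks 18 x 10 at chamber y = -90 and -36, rise only to z = 152: a fingertip behind the knob must stay above that
- start (a joint): how far the start button is pressed, m: 0 = up, 0.006 = fully down (needs about 5 N); a spring brings it back
- start_top (a point): centre of the top of the start button, a round grey button of 26 diameter in a round black housing of 42 diameter on the roof; up, its top is at z = 148, 6 above the housing; chamber (-62, 65)
- exhibit: brown glass vial with pale ribbed cap, 41 diameter, 86 high, standing loose on the tray of the drawer (tray floor z = 26). Origin: centre of its underside, z axis up
- loupe: small black stand loupe, 38 diameter, 41 high, loose on the rear of the chamber's roof. Origin: centre of its underside
- glue_tin: white tin with white screw top and a dark band, 51 diameter, 104 high, loose on the desk to the left of the drawer. Origin: centre of its underside
- tape_roll: roll of masking tape lying flat, 100 diameter, 24 high, loose on the desk farther left. Origin: centre of its underside
- tray_floor (a point): middle of the tray's floor in the drawer, z = 26; moves with the drawer; the tray reaches 86 before and behind it and 92 to either side
Not all that is in view belongs to the job. Leave any blue or pink look-alike of the exhibit alone.

How it is judged:
By the outcome, as a careful person would: the job done as asked, in the order asked, and still so for the second after the job is handed in, with the robot touching nothing.
It also fails if it takes over 59 s, if anything falls off the work surface, if the arm or the gripper's body presses on something with over 40 N, if the wrist force passes 120 N, or if a joint passes its speed limit or range.

## Robot

A 6-joint arm with a two-finger parallel gripper is mounted at the origin on a cart in front of the work surface, level with it; the furniture and walls round the work are solid. World frame = base frame: x ahead of the robot, y to its left, z up, the work surface at z = 0. Lengths are in m, angles in rad, forces in N, time in s.
With the tool pointing down it reaches from about 0.225 to 0.875 m from the base axis. Payload 3.4 kg.
Tool frame: the origin (TCP) lies at the very end of the fingers, on their centre line; the grasp point (between the pads) lies 19 mm behind it; z points along the fingers, y is the line along which they close (so a half turn about z gives the same grasp; the last joint's range is limited). The gripper opens to 85 mm and grips with 20 to 120 N. Pads are 22 mm wide; open, the fingers measure 114 mm over their backs; the gripper's body (76 mm by 85 mm) begins 54 mm behind the grasp point. The pads swing forward as they close: fully open they stand 13 mm farther back than shut.
Start: joints at [-1.276, 0.276, 1.505, -0, 1.361, -0.121], TCP at [0.232, -0.526, 0.2] pointing down, gripper open.
Joint ranges: [-2.89, 2.89], [-0.75, 2.08], [0.22, 2.7], [-1.18, 4.32], [0.11, 2.71], [-2.7, 2.7]. Speed limits (rad/s): [2.57, 2.57, 3.14, 3.14, 3.14, 3.14].

## Interface

Orientations are given as a unit quaternion [w, x, y, z].
In Python, from rig import manip, eyes gives the robot as it stands.
- The arm moves only by the tool servo_tool, never from a script. Its argument "series" is text: rows parted by semicolons, each of 7 numbers parted by spaces: the shift along the tool's x, y, z in m, then the turn, a rotation vector about the tool's x, y, z in degrees, then the closure, from 0 (fully open) to 1 (shut). In form: dx dy dz ax ay az fingers; .... A call has 1 to 5 rows; each row is the pose to reach, as a shift and turn from the pose commanded when the call began, along the tool's axes at that moment; what a row does not reach only later rows make up. A row lasts 1/10 s, in which the tool goes at most 50 mm and 8.59 degrees, less where a joint would pass 70% of its speed; a pose out of reach is approached as far as the arm can. A call with a gripper value outside its range is refused whole. The fingers move at their own pace and stop on an object; "squeeze" is the grip in N (left out, the last holds). Time passes only in rows, so rows that repeat a pose let the fingers close. It gives the time, the measured TCP pose, the force, the opening and the grip force at its end, in the units of the state.
- manip.get_state(): the state, without advancing time (a new reading comes with each control period).
- eyes.get_image(name): name is "scene" or "top" or "wrist"; returns the picture (384x512x3 uint8, red, green, blue); there is no depth.
- eyes.camera_info(name): a dict with "fx", "fy", "cx", "cy" (pixels), "eye" and "orientation" of the camera in the world. Camera axes: x right, y down, z forward; pixel columns grow to the right and rows downward; lengths in m; the calibration is good to about 2 mm. A picture is of the moment at which its call begins: read the wrist's pose just before it. camera_info takes no time and is no camera call; for the wrist camera it gives the pose at the moment of the call.
- manip.sign_off(): hands the job in; it is judged then, once.
The state is a dict: "clock": time; "qpos": joint angles; "qd": joint speeds; "effort": joint torques, N m; "position": TCP position; "ee_rot": TCP orientation; "contact_force": force on the tool from outside, world axes, zero at the start; "moment": the same for the moment, N m; "width": finger opening in m; "gripper_force": force on a finger pad.
Only numpy, scipy, OpenCV 4.12 (cv2) and the standard library are available. Lean on these libraries where they do the work, as an engineer would, in place of code of your own. Each camera call takes 0.05 s, during which the arm holds its last target. There are 200 camera calls.

## Working session

There is one attempt and no reset: what is moved stays moved. The work goes in short steps, Python scripts to look and compute and a tool call to move; the robot and the scene stay as the last step left them, time stands still between calls to the robot, and variables do not carry over. Pictures are saved under pics/ and viewed, at most 10 in all, crops included, and the job is handed in when it is done.

Besides the shell and the picture viewer there is one more tool, called in YAML: its name, and indented under it one key for each argument. servo_tool: Moves the arm, as the interface text tells. Its arguments: {"type":"object","properties":{"series":{"type":"string"},"squeeze":{"type":"number"}},"required":["series"]}

```bash
mkdir -p pics; cat > h.py <<'E'
import numpy as np, cv2
from rig import manip, eyes
from scipy.spatial.transform import Rotation as R
def rot(q): return R.from_quat([q[1],q[2],q[3],q[0]]).as_matrix()
def snap(n,f):
    i=eyes.camera_info(n); im=eyes.get_image(n); cv2.imwrite(f'pics/{f}.png',im[:,:,::-1]); return i,im
def mat(i):
    o=np.array(i['orientation']); return rot(o) if o.size==4 else o
def ray(i,u,v):
    d=mat(i)@np.array([(u-i['cx'])/i['fx'],(v-i['cy'])/i['fy'],1]); return np.array(i['eye']),d
def onz(i,u,v,z):
    e,d=ray(i,u,v); return e+d*(z-e[2])/d[2]
def proj(i,p):
    c=mat(i).T@(np.array(p)-i['eye']); return i['fx']*c[0]/c[2]+i['cx'], i['fy']*c[1]/c[2]+i['cy']
E
python3 - <<'E'
from h import *
for n in ('scene','top'):
    i,im=snap(n,n+'0'); print(n,i)
print(manip.get_state())
a=cv2.imread('pics/scene0.png');b=cv2.imread('pics/top0.png')
E
```

```text
scene {'fx': 444.6166888186262, 'fy': 444.6166888186262, 'cx': 247.81995113900194, 'cy': 188.1552156760471, 'eye': array([ 0.75506117, -0.71440201,  1.05463743]), 'orientation': array([-0.31775679,  0.93442659,  0.15434735, -0.04532616])}
top {'fx': 473.48628566900504, 'fy': 473.48628566900504, 'cx': 258.35739519026373, 'cy': 195.57612912453814, 'eye': array([ 0.2486434 , -0.05394999,  1.615092  ]), 'orientation': array([-0.08160679,  0.71459784, -0.6906727 ,  0.07524286])}
{'clock': 0.1, 'qpos': array([-1.27602487e+00,  2.76515907e-01,  1.50599538e+00, -1.25443545e-06,
        1.36070212e+00, -1.21008907e-01]), 'qd': array([ 0.00085326, -0.00185265, -0.00286364,  0.00105263, -0.00048861,
        0.00154008]), 'effort': array([ 3.77606593e-04, -4.17700481e+01, -2.46405798e+01, -4.79065329e-04,
        5.84499969e-03, -1.16059674e-06]), 'position': array([ 0.23208328, -0.52551653,  0.19913973]), 'ee_rot': array([-8.07268182e-04,  9.78468202e-01,  2.06396029e-01, -7.09291353e-05]), 'contact_force': array([ 0.54529723,  0.52185693, -1.28914138]), 'moment': array([ 0.03070743, -0.01594591, -0.04210256]), 'gripper_force': 0.0, 'width': 0.08531363666774909}
```

View pics/scene0.png

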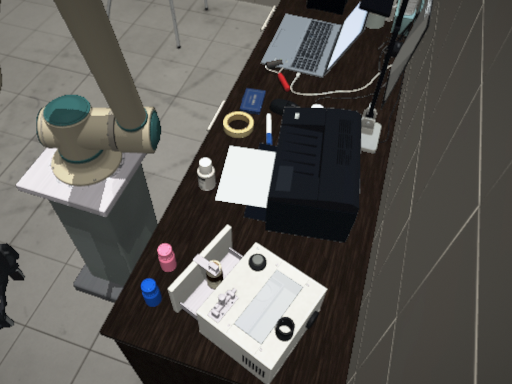

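View pics/top0.png

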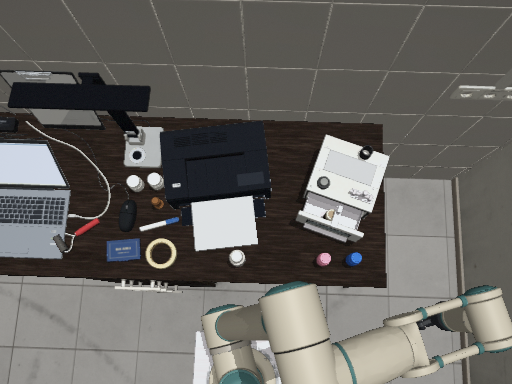

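The scene view shows the chamber (roof about (262,305)) with its drawer open toward (200,275), and pink and blue decoys at (167,257) and (150,292). The top view shows the same chamber at about (345,175), yawed, with the button at (323,183), the bolt near (358,195) and the vial at about (330,213).

```bash
python3 - <<'E'
from h import *
a=cv2.imread('pics/scene0.png')[225:384,160:340];b=cv2.imread('pics/top0.png')[128:268,290:395]
a=cv2.resize(a,None,fx=2.5,fy=2.5,interpolation=cv2.INTER_CUBIC)
b=cv2.resize(b,None,fx=3.3,fy=3.3,interpolation=cv2.INTER_CUBIC)
c=np.zeros((max(a.shape[0],b.shape[0]),a.shape[1]+b.shape[1],3),np.uint8);c[:a.shape[0],:a.shape[1]]=a;c[:b.shape[0],a.shape[1]:]=b
print(c.shape);cv2.imwrite('pics/c0.png',c)
E
```

```text
(462, 796, 3)
```

View pics/c0.png

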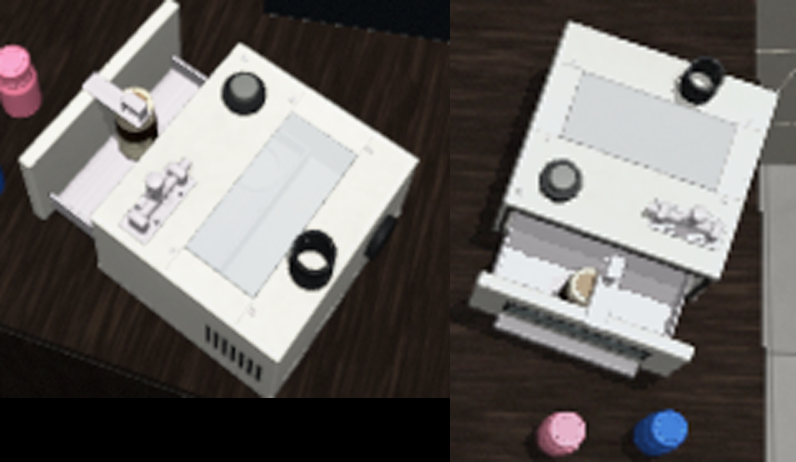

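Enlarged: roof corners, button and drawer front are clear in both views. In the crop's scene half the button is at (244,90), knob at about (155,182) and panel top edge runs (25,160) to (175,3). In the top half the button is at (562,178), roof corners at (570,22), (778,95), (720,278), (505,208), and the panel's top edge from (487,277) to (692,350).

```bash
python3 - <<'E'
from h import *
from scipy.optimize import least_squares
I={n:eyes.camera_info(n) for n in('scene','top')}
S=lambda u,v:('scene',160+u/2.5,225+v/2.5); T=lambda u,v:('top',290+(u-450)/3.3,128+v/3.3)
O={'ff+':(S(240,43),T(507,207),(-.1,.11,.13)),'bk+':(S(418,160),T(570,22),(.1,.11,.13)),'bk-':(S(274,364),T(778,95),(.1,-.11,.13)),'ff-':(S(95,218),T(720,278),(-.1,-.11,.13)),
 'start':(S(245,89),T(563,180),(-.062,.065,.148)),'knob':(S(155,182),None,(-.06,-.07,.182))}
def tri(a,b):
    A=[];B=[]
    for n,u,v in(a,b):
        e,d=ray(I[n],u,v);d/=np.linalg.norm(d);P=np.eye(3)-np.outer(d,d);A.append(P);B.append(P@e)
    return np.linalg.lstsq(np.vstack(A),np.hstack(B),rcond=None)[0]
obs=[]
for k,(a,b,m) in O.items():
    if b: print(k,tri(a,b).round(4))
    obs+=[(k,o,np.array(m)) for o in(a,b) if o]
def W(p,m): 
    c,s=np.cos(p[2]),np.sin(p[2]); return np.array([p[0]+c*m[0]-s*m[1],p[1]+s*m[0]+c*m[1],m[2]])
res=[(W,)]
f=lambda p:np.concatenate([onz(I[o[0]],o[1],o[2],m[2])[:2]-W(p,m)[:2] for k,o,m in obs])
r=least_squares(f,[.6,-.3,-.3],loss='soft_l1',f_scale=.004);print('pose',r.x.round(4),np.degrees(r.x[2]))
for (k,o,m),e in zip(obs,f(r.x).reshape(-1,2)): print(k,o[0],(e*1000).round(1))
# drawer panel: top outer edge, z=.131, in chamber frame
c,s=np.cos(r.x[2]),np.sin(r.x[2])
for nm,o in {'p+t':T(487,277),'p-t':T(692,350),'p+s':S(175,3),'p-s':S(25,160)}.items():
    q=onz(I[o[0]],o[1],o[2],.131)[:2]-r.x[:2]; print(nm,np.round([c*q[0]+s*q[1],-s*q[0]+c*q[1]],4))
for k,m in dict(face=(-.116,0,.11),knob=(-.06,-.07,.177),start=(-.062,.065,.148)).items(): print(k,W(r.x,m).round(4))
E
```

```text
ff+ [ 0.609  -0.1896  0.1295]
bk+ [ 0.799  -0.2517  0.131 ]
bk- [ 0.7287 -0.459   0.1286]
ff- [ 0.5446 -0.3957  0.1301]
start [ 0.6322 -0.2428  0.1462]
pose [ 0.6705 -0.3236 -0.3215] -18.423410078812974
ff+ scene [2.1 0.2]
ff+ top [-5.  -3.9]
bk+ scene [0.1 0.3]
bk+ top [-2.  -1.6]
bk- scene [-1.9  0.1]
bk- top [-2.2  1. ]
ff- scene [6.7 2.9]
ff- top [ 0.9 -1.5]
start scene [2.3 0. ]
start top [-2.5 -1.4]
knob scene [3.1 4.3]
p+t [-0.1762  0.1001]
p-t [-0.1751 -0.1068]
p+s [-0.1752  0.1081]
p-s [-0.1788 -0.1024]
face [ 0.5604 -0.2869  0.11  ]
knob [ 0.5914 -0.3711  0.177 ]
start [ 0.6322 -0.2423  0.148 ]
```

servo_tool:
  series: "0.035 -0.018 -0.02 0 0 8 1; 0.07 -0.036 -0.04 0 0 16 1; 0.105 -0.054 -0.06 0 0 24 1; 0.14 -0.072 -0.08 0 0 32 1; 0.175 -0.09 -0.1 0 0 40 1"

```text
clock: 0.6
position: [0.3566, -0.3715, 0.3003]
ee_rot: [-0.0, 0.99, -0.144, -0.0]
contact_force: [0.3, -1.0, 0.7]
width: 0.0123
gripper_force: 0.0
```

```bash
python3 - <<'E'
from h import *
i=eyes.camera_info('top'); j=eyes.camera_info('scene')
for n,u,v in(('pink',323,257),('blue',354,257)):print(n,onz(i,u,v,.08).round(3))
for n,u,v in(('pink',166,249),('blue',149,284)):print(n,onz(j,u,v,.08).round(3))
s=manip.get_state();print(s['position'],s['ee_rot'],s['width'],s['contact_force'])
i,im=snap('wrist','w1');print(i)
E
```

```text
pink [ 0.399 -0.249  0.08 ]
blue [ 0.403 -0.349  0.08 ]
pink [ 0.399 -0.25   0.08 ]
blue [ 0.4   -0.349  0.08 ]
[ 0.35657936 -0.37146425  0.30030277] [-2.75899734e-04  9.89619482e-01 -1.43712097e-01 -1.93039415e-04] 0.012271697106941176 [ 0.29037785 -1.0283761   0.67513957]
{'fx': 267.76114160588753, 'fy': 267.76114160588753, 'cx': 256.50934969464, 'cy': 194.7901622835099, 'eye': array([ 0.42697508, -0.39190916,  0.47272682]), 'orientation': array([-0.08714517, -0.59198298,  0.79255001,  0.11758546])}
```

View pics/w1.png

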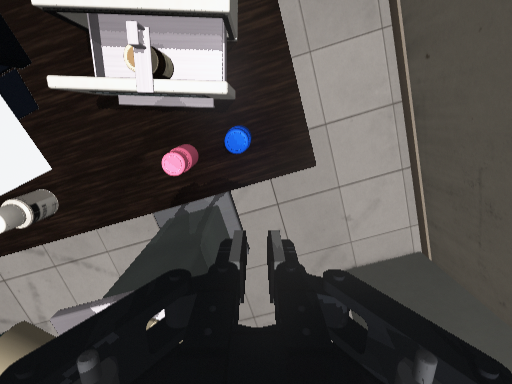

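The wrist view shows the drawer ahead with the vial upright on its tray at (142,60). The outer top edge of the panel runs (48,90) to (230,95), and the decoys are at (180,158) and (237,140).

servo_tool:
  series: "0.015 -0.045 0 0 0 1 1; 0.03 -0.09 0 0 0 2 1; 0.05 -0.141 0 0 0 2 1; 0.05 -0.141 0 0 0 2 1"

```text
clock: 1.05
position: [0.4457, -0.2469, 0.2996]
ee_rot: [-0.002, 0.988, -0.155, 0.0]
contact_force: [-0.7, 0.5, 0.5]
width: -0.0002
gripper_force: 0.0
```

```bash
python3 - <<'E'
from h import *
s=manip.get_state();print(s['position'],s['ee_rot'],s['width'],s['contact_force'])
i,im=snap('wrist','w2')
import pickle;pickle.dump(i,open('w2.pkl','wb'))
p=[.6705,-.3236,-.3215];c,S=np.cos(p[2]),np.sin(p[2])
for m in((-.06,-.07,.185),(-.062,.065,.148),(-.1,.11,.13),(-.1,-.11,.13),(-.176,.108,.131),(-.176,-.108,.131)):print(m,np.round(proj(i,[p[0]+c*m[0]-S*m[1],p[1]+S*m[0]+c*m[1],m[2]]),1))
cv2.imwrite('pics/w2c.png',cv2.resize(im[0:230,110:400,::-1],None,fx=2.6,fy=2.6,interpolation=cv2.INTER_CUBIC))
E
```

```text
[ 0.44566015 -0.24687961  0.29957068] [-1.64294194e-03  9.87989839e-01 -1.54509566e-01  4.16542778e-04] -0.00015718636973004315 [-0.66074974  0.53687338  0.50389486]
(-0.06, -0.07, 0.185) [338.4  -4.3]
(-0.062, 0.065, 0.148) [199.3  11.3]
(-0.1, 0.11, 0.13) [165.2  54.6]
(-0.1, -0.11, 0.13) [355.9  57. ]
(-0.176, 0.108, 0.131) [171.9 122.8]
(-0.176, -0.108, 0.131) [347.2 125. ]
```

View pics/w2c.png

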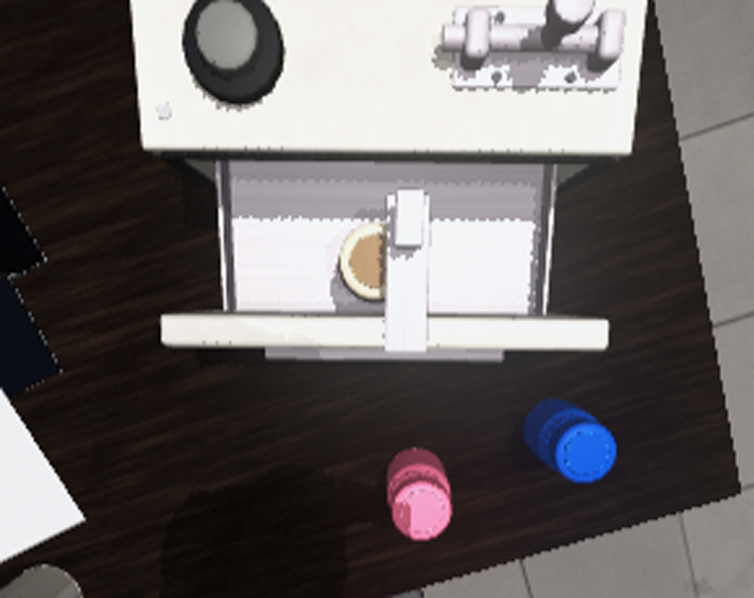

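The wrist view shows the button at crop (227,37), the bolt drawn at upper right and the panel's outer top edge at row 347. All of this agrees with the pose to a few mm, and the drawer is about 60–70 mm open.

servo_tool:
  series: "0 0 0.045 0 0 0 1; 0 0 0.09 0 0 0 1; 0 0 0.135 0 0 0 1; 0 0 0.18 0 0 0 1; 0 0 0.19 0 0 0 1"

```text
clock: 1.6
position: [0.4389, -0.2501, 0.1051]
ee_rot: [-0.002, 0.987, -0.158, -0.005]
contact_force: [0.0, 1.1, -0.4]
width: -0.0004
gripper_force: 0.0
```

servo_tool:
  series: "0.006 0 0 0 0 0 1; 0.012 0 0 0 0 0 1; 0.017 0 0 0 0 0 1; 0.021 0 0 0 0 0 1; 0.024 0 0 0 0 0 1"

```text
clock: 2.1
position: [0.4673, -0.2597, 0.1112]
ee_rot: [0.001, 0.987, -0.158, 0.001]
contact_force: [0.3, -0.2, -0.8]
width: -0.0003
gripper_force: 0.0
```

servo_tool:
  series: "0.002 0 0 0 0 0 1; 0.004 0 0 0 0 0 1; 0.006 0 0 0 0 0 1; 0.008 0 0 0 0 0 1; 0.01 0 0 0 0 0 1"

```text
clock: 2.6
position: [0.4757, -0.2621, 0.1099]
ee_rot: [0.0, 0.987, -0.158, -0.0]
contact_force: [-0.4, -0.4, 0.4]
width: -0.0
gripper_force: 0.0
```

servo_tool:
  series: "0.003 0 0 0 0 0 1; 0.006 0 0 0 0 0 1; 0.009 0 0 0 0 0 1; 0.012 0 0 0 0 0 1; 0.015 0 0 0 0 0 1"

```text
clock: 3.1
position: [0.4901, -0.2669, 0.1099]
ee_rot: [0.0, 0.987, -0.158, -0.0]
contact_force: [-0.3, 0.2, -0.2]
width: -0.0003
gripper_force: 0.0
```

servo_tool:
  series: "0.003 0 0 0 0 0 1; 0.006 0 0 0 0 0 1; 0.009 0 0 0 0 0 1; 0.012 0 0 0 0 0 1; 0.015 0 0 0 0 0 1"

```text
clock: 3.6
position: [0.5043, -0.2716, 0.1099]
ee_rot: [0.0, 0.987, -0.158, 0.0]
contact_force: [-0.4, -0.2, 0.5]
width: 0.0003
gripper_force: 0.0
```

servo_tool:
  series: "0.003 0 0 0 0 0 1; 0.006 0 0 0 0 0 1; 0.009 0 0 0 0 0 1; 0.012 0 0 0 0 0 1; 0.014 0 0 0 0 0 1"

```text
clock: 4.1
position: [0.5177, -0.276, 0.1099]
ee_rot: [0.0, 0.987, -0.158, 0.0]
contact_force: [0.2, 0.5, 0.4]
width: -0.0002
gripper_force: 0.0
```

```bash
python3 - <<'E'
from h import *
i,im=snap('wrist','w3');j,b=snap('scene','s3')
a=cv2.resize(im[60:384,60:420],None,fx=1.25,fy=1.25);b=cv2.resize(b[215:345,150:260],None,fx=3.1,fy=3.1)
c=np.zeros((410,450+341,3),np.uint8);c[:a.shape[0],:450]=a[:410];c[:b.shape[0],450:]=b[:410,:341]
cv2.imwrite('pics/c3.png',c[:,:,::-1]);print(manip.get_state()['contact_force'])
E
```

```text
[-0.0122892   0.08120612  1.12250658]
```

View pics/c3.png

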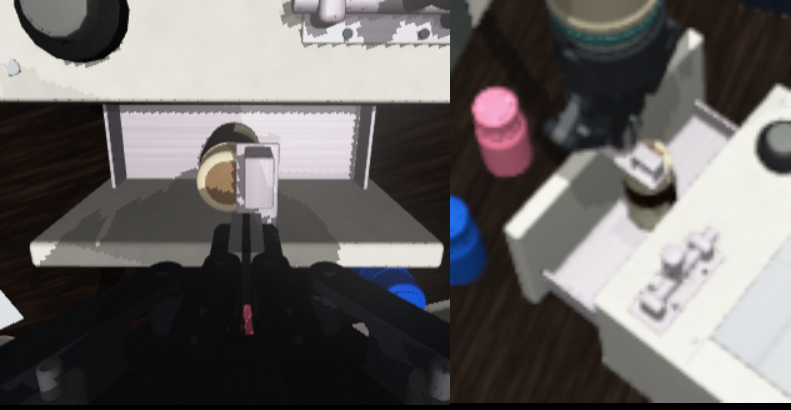

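The composite shows the vial upright; in the wrist half the fingertips are at (245,215) and the panel's top strip spans rows 240–265. I need to check numerically whether the tip is in front of the panel.

```bash
python3 - <<'E'
from h import *
p=[.6705,-.3236,-.3215];c,S=np.cos(p[2]),np.sin(p[2])
ch=lambda q:np.round([1000*(c*(q[0]-p[0])+S*(q[1]-p[1])),1000*(-S*(q[0]-p[0])+c*(q[1]-p[1]))],1)
i=eyes.camera_info('wrist');s=manip.get_state();t=s['position'];print(t,ch(t),'tcp px',proj(i,t),'z+60mm',proj(i,t+[0,0,.06]),'contact',s['contact_force'])
W=lambda u,v:(60+u/1.25,60+v/1.25)
for u,v in((32,240),(32,266),(440,242),(440,266),(0,102),(450,98),(280,143),(235,222)):
    print((u,v),[ch(onz(i,*W(u,v),z)) for z in(.131,.156)])
j=eyes.camera_info('scene');Q=lambda u,v:(150+(u-450)/3.1,215+v/3.1)
for u,v in((507,225),(520,240),(690,33),(703,40)): print('scene',ch(onz(j,*Q(u,v),.131)))
a,b=proj(j,t);print('tcp scene crop',450+(a-150)*3.1,(b-215)*3.1)
E
```

```text
[ 0.51771003 -0.27603128  0.10988293] [-160.    -3.1] tcp px (np.float64(257.3723119839755), np.float64(223.86681522805037)) z+60mm (np.float64(257.69520814223273), np.float64(272.8713246015851)) contact [-0.0122892   0.08120612  1.12250658]
(32, 240) [array([-170.8,  105.3]), array([-156.9,   87.5])]
(32, 266) [array([-185.8,  108. ]), array([-169.5,   89.8])]
(440, 242) [array([-170.8, -100.9]), array([-156.9,  -84.6])]
(440, 266) [array([-184.7, -103.3]), array([-168.5,  -86.6])]
(0, 102) [array([-102.1,  107.2]), array([-99.6,  89.1])]
(450, 98) [array([-99.3, -93. ]), array([-97.3, -78. ])]
(280, 143) [array([-120.1,  -18.2]), array([-114.6,  -15.6])]
(235, 222) [array([-160.3,    2.7]), array([-148.1,    1.9])]
scene [-184.  -102.1]
scene [-168.7 -105. ]
scene [-181.3  105.5]
scene [-169.1  106.6]
tcp scene crop 623.480047066668 158.41147154720122
```

```bash
python3 - <<'E'
import cv2,numpy as np
a=cv2.imread('pics/w3.png')[160:290,190:330];b=cv2.imread('pics/s3.png')[215:315,165:240]
a=cv2.resize(a,None,fx=3.4,fy=3.4,interpolation=cv2.INTER_CUBIC);b=cv2.resize(b,None,fx=4.2,fy=4.2,interpolation=cv2.INTER_CUBIC)
h=max(a.shape[0],b.shape[0]);c=np.zeros((h,a.shape[1]+b.shape[1],3),np.uint8);c[:a.shape[0],:a.shape[1]]=a;c[:b.shape[0],a.shape[1]:]=b
c=np.clip(255*(c/255.)**.6,0,255).astype(np.uint8);print(c.shape);cv2.imwrite('pics/c4.png',c)
E
```

```text
(442, 791, 3)
```

View pics/c4.png

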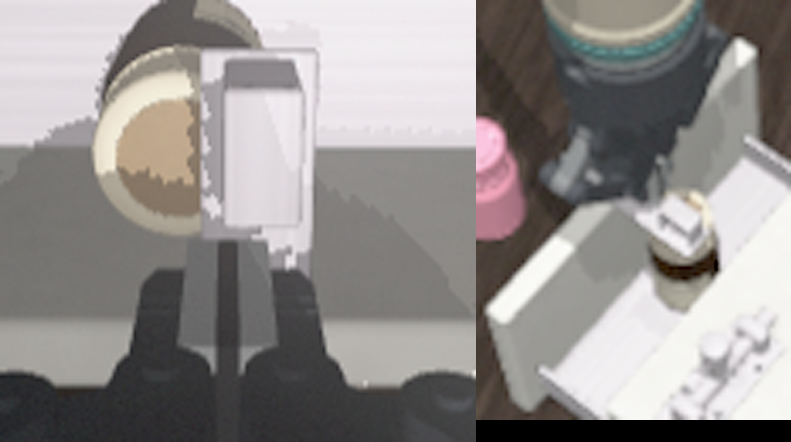

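The zoom shows the fingertips overlapping the tongue at (228,240), so they seem to skim above the panel top. The wrist force is nil and the drawer has not moved. I'll back out the way I came and go in lower.

servo_tool:
  series: "-0.005 0 0 0 0 0 1; -0.012 0 0 0 0 0 1; -0.02 0 0 0 0 0 1; -0.03 0 0 0 0 0 1; -0.04 0 0 0 0 0 1"

```text
clock: 4.7
position: [0.4782, -0.263, 0.1099]
ee_rot: [0.0, 0.987, -0.158, -0.0]
contact_force: [1.1, -0.0, -0.3]
width: -0.0
gripper_force: 0.0
```

servo_tool:
  series: "-0.01 0 0 0 0 0 1; -0.02 0 0 0 0 0 1; -0.03 0 0 0 0 0 1; -0.035 0 0 0 0 0 1; -0.035 0 0 0 0 0 1"

```text
clock: 5.2
position: [0.4454, -0.2522, 0.11]
ee_rot: [-0.0, 0.987, -0.158, -0.0]
contact_force: [-0.9, -0.2, 0.2]
width: -0.0003
gripper_force: 0.0
```

```bash
python3 - <<'E'
from h import *
s=manip.get_state();print(s['position'],s['width'],s['contact_force'],s['qpos'])
i,a=snap('wrist','w5');j,b=snap('scene','s5')
print('tcp px',proj(i,s['position']),proj(j,s['position']))
a=cv2.resize(a[100:290,170:340],None,fx=2.4,fy=2.4,interpolation=cv2.INTER_CUBIC);b=cv2.resize(b[205:315,150:240],None,fx=4.1,fy=4.1,interpolation=cv2.INTER_CUBIC)
h=max(a.shape[0],b.shape[0]);c=np.zeros((h,a.shape[1]+b.shape[1],3),np.uint8);c[:a.shape[0],:a.shape[1]]=a;c[:b.shape[0],a.shape[1]:]=b
c=(255*(c/255.)**.6).astype(np.uint8);print(c.shape);cv2.imwrite('pics/c5.png',c[:,:,::-1])
E
```

```text
[ 0.44537519 -0.25216474  0.11000636] -0.0002689672299843374 [-0.94846519 -0.16154918  0.23343355] [-6.51146455e-01  2.51122507e-01  1.77903038e+00 -7.84962517e-05
  1.11159102e+00  1.23722989e+00]
tcp px (np.float64(257.33060179092877), np.float64(223.91332337243534)) (np.float64(181.76618088686024), np.float64(248.93304250690517))
(456, 777, 3)
```

View pics/c5.png

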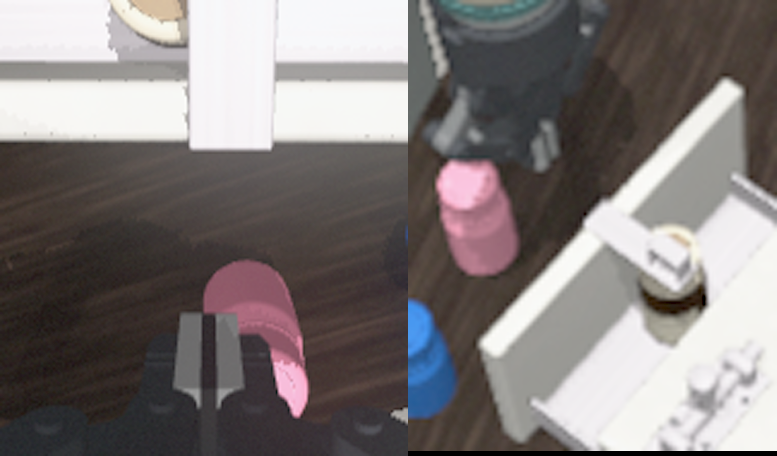

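The wrist half shows the panel's outer top edge at row 140 and the finger end at row 313, with free desk and the pink decoy below. In the scene half the finger end is at (545,168). I'll triangulate the panel height from the two wrist poses.

```bash
python3 - <<'E'
from h import *
p=[.6705,-.3236,-.3215];c,S=np.cos(p[2]),np.sin(p[2])
ch=lambda q:np.round([1000*(c*(q[0]-p[0])+S*(q[1]-p[1])),1000*(-S*(q[0]-p[0])+c*(q[1]-p[1])),1000*q[2]],1)
i=eyes.camera_info('wrist');t=manip.get_state()['position']
k=dict(i);k['eye']=np.array(i['eye'])+np.array([.5177,-.276,.1099])-t
print(ch(t))
def tri(a,b):
    A=[];B=[]
    for n,u,v in(a,b):
        e,d=ray(n,u,v);d/=np.linalg.norm(d);P=np.eye(3)-np.outer(d,d);A.append(P);B.append(P@e)
    return ch(np.linalg.lstsq(np.vstack(A),np.hstack(B),rcond=None)[0])
# edges at image centre column: vertical only matters
print('outer',tri((i,256,158.5),(k,256,272.8)),'inner',tri((i,256,133.3),(k,256,253)))
j=eyes.camera_info('scene')
print('tip',tri((i,257,230.4),(j,183.4,246)))
# gradient-located edges off the tongue/finger columns
for f in('w5','w3'):
    g=cv2.cvtColor(cv2.imread(f'pics/{f}.png'),cv2.COLOR_BGR2GRAY).astype(int)
    for u in(200,330): 
        q=np.diff(g[100:300,u]); print(f,u,[(int(n)+100,int(q[n])) for n in np.argsort(-abs(q))[:6]])
E
```

```text
[-234.9   -3.6  110.1]
outer [-186.2   -2.4  129.6] inner [-172.1   -2.3  128.9]
tip [-228.7   -3.2  132.8]
w5 200 [(157, -79), (158, -72), (125, -60), (133, 60), (124, -58), (132, 47)]
w5 330 [(158, -76), (133, 63), (125, -60), (157, -49), (124, -39), (159, -34)]
w3 200 [(150, 70), (138, -60), (140, -58), (141, -56), (200, -54), (269, -54)]
w3 330 [(271, -99), (270, -96), (259, 70), (267, 69), (150, 68), (202, -62)]
```

The visible tip is about 23 mm above the reported TCP (z ≈ 0.133), which is why it cleared the panel. I'll go 30 mm lower and push by feel.

servo_tool:
  series: "0.012 0 0 0 0 0 1; 0.012 0 0.01 0 0 0 1; 0.012 0 0.02 0 0 0 1; 0.012 0 0.03 0 0 0 1; 0.012 0 0.03 0 0 0 1"

```text
clock: 5.8
position: [0.456, -0.2551, 0.0776]
ee_rot: [-0.001, 0.987, -0.158, -0.002]
contact_force: [-0.0, -0.0, 0.4]
width: -0.0
gripper_force: 0.0
```

servo_tool:
  series: "0.003 0 0 0 0 0 1; 0.006 0 0 0 0 0 1; 0.009 0 0 0 0 0 1; 0.012 0 0 0 0 0 1; 0.015 0 0 0 0 0 1"

```text
clock: 6.3
position: [0.4723, -0.2611, 0.0802]
ee_rot: [0.0, 0.987, -0.158, 0.0]
contact_force: [0.3, -0.1, -0.2]
width: 0.0
gripper_force: 0.0
```

servo_tool:
  series: "0.003 0 0 0 0 0 1; 0.006 0 0 0 0 0 1; 0.009 0 0 0 0 0 1; 0.012 0 0 0 0 0 1; 0.015 0 0 0 0 0 1"

```text
clock: 6.8
position: [0.4854, -0.2654, 0.0799]
ee_rot: [-0.0, 0.987, -0.158, -0.001]
contact_force: [-2.4, -0.4, 1.2]
width: -0.0002
gripper_force: 1.3
```

servo_tool:
  series: "0.003 0 0 0 0 0 1; 0.007 0 0 0 0 0 1; 0.011 0 0 0 0 0 1; 0.015 0 0 0 0 0 1; 0.019 0 0 0 0 0 1"

```text
clock: 7.3
position: [0.5044, -0.2717, 0.0799]
ee_rot: [0.0, 0.987, -0.158, -0.0]
contact_force: [-3.6, 0.3, 0.9]
width: -0.0002
gripper_force: 1.3
```

servo_tool:
  series: "0.004 0 0 0 0 0 1; 0.008 0 0 0 0 0 1; 0.012 0 0 0 0 0 1; 0.016 0 0 0 0 0 1; 0.02 0 0 0 0 0 1"

```text
clock: 7.8
position: [0.5234, -0.278, 0.0799]
ee_rot: [0.0, 0.987, -0.158, -0.0]
contact_force: [-2.5, -0.3, 0.3]
width: 0.0003
gripper_force: 1.3
```

servo_tool:
  series: "0.004 0 0 0 0 0 1; 0.008 0 0 0 0 0 1; 0.012 0 0 0 0 0 1; 0.015 0 0 0 0 0 1; 0.018 0 0 0 0 0 1"

```text
clock: 8.3
position: [0.5404, -0.2836, 0.0799]
ee_rot: [0.0, 0.987, -0.158, -0.0]
contact_force: [-2.6, -1.1, 0.1]
width: -0.0002
gripper_force: 1.3
```

servo_tool:
  series: "0.002 0 0 0 0 0 1; 0.004 0 0 0 0 0 1; 0.006 0 0 0 0 0 1; 0.008 0 0 0 0 0 1; 0.01 0 0 0 0 0 1"

```text
clock: 8.8
position: [0.5467, -0.2856, 0.0798]
ee_rot: [-0.0, 0.987, -0.158, -0.003]
contact_force: [-11.6, 0.0, 6.3]
width: 0.0001
gripper_force: 5.6
```

servo_tool:
  series: "0.001 0 0 0 0 0 1; 0.002 0 0 0 0 0 1; 0.003 0 0 0 0 0 1; 0.004 0 0 0 0 0 1; 0.005 0 0 0 0 0 1"

```text
clock: 9.3
position: [0.5464, -0.2855, 0.0797]
ee_rot: [-0.001, 0.987, -0.158, -0.008]
contact_force: [-19.6, 2.6, 12.0]
width: -0.0001
gripper_force: 9.9
```

Stopped hard with force rising, so the drawer appears home. Back off, rise and look.

servo_tool:
  series: "-0.01 0 0 0 0 0 1; -0.025 0 0 0 0 0 1; -0.035 0 -0.03 0 0 0 1; -0.035 0 -0.08 0 0 0 1; -0.035 0 -0.13 0 0 0 1"

```text
clock: 9.8
position: [0.522, -0.2764, 0.211]
ee_rot: [-0.001, 0.987, -0.158, 0.001]
contact_force: [1.0, -0.8, -0.2]
width: 0.0
gripper_force: 0.0
```

servo_tool:
  series: "0.04 0.01 -0.03 0 0 0 1; 0.06 0.02 -0.05 0 0 0 1; 0.06 0.02 -0.05 0 0 0 1; 0.06 0.02 -0.05 0 0 0 1"

```text
clock: 10.2
position: [0.5727, -0.3144, 0.2595]
ee_rot: [-0.0, 0.987, -0.158, 0.001]
contact_force: [-0.3, 1.0, -1.2]
width: 0.0001
gripper_force: 0.0
```

```bash
python3 - <<'E'
from h import *
import pickle
s=manip.get_state();print(s['position'],s['ee_rot'],s['contact_force'])
i,im=snap('wrist','w6');pickle.dump(i,open('w6.pkl','wb'))
p=[.6705,-.3236,-.3215];c,S=np.cos(p[2]),np.sin(p[2])
for m in((-.06,-.07,.185),(-.062,.065,.148),(-.1,.11,.13),(-.1,-.11,.13),(-.116,.108,.131),(-.116,-.108,.131),(-.06,-.01,.156)):print(m,np.round(proj(i,[p[0]+c*m[0]-S*m[1],p[1]+S*m[0]+c*m[1],m[2]]),1))
cv2.imwrite('pics/w6c.png',cv2.resize(im[20:270,110:410,::-1],None,fx=2.4,fy=2.4,interpolation=cv2.INTER_CUBIC))
E
```

```text
[ 0.57270542 -0.3144321   0.25954093] [-4.72830211e-04  9.87465688e-01 -1.57832214e-01  5.33188250e-04] [-0.30928322  0.96026588 -1.20984195]
(-0.06, -0.07, 0.185) [309.2 156.7]
(-0.062, 0.065, 0.148) [175.  152.6]
(-0.1, 0.11, 0.13) [143.6 183. ]
(-0.1, -0.11, 0.13) [332.6 184. ]
(-0.116, 0.108, 0.131) [146.5 196.4]
(-0.116, -0.108, 0.131) [330.  197.4]
(-0.06, -0.01, 0.156) [245.5 152.1]
```

View pics/w6c.png

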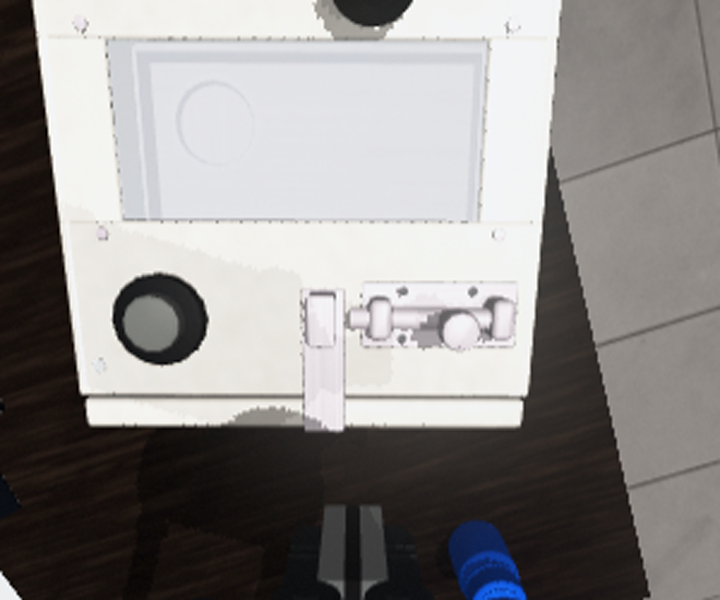

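The drawer is shut: the panel is flush at rows 398–427 and the staple at (321,318) is in line with the bolt. The knob top is at (459,330) and the button top at (152,324).

```bash
python3 - <<'E'
from h import *
import pickle
from scipy.optimize import least_squares
i=pickle.load(open('w6.pkl','rb'));t=np.array([.5727,-.3144,.2595])
C=lambda u,v:(110+u/2.4,20+v/2.4)
O=[(C(80,395),(-.1,.11,.13)),(C(528,397),(-.1,-.11,.13)),(C(87,427),(-.116,.108,.131)),(C(522,425),(-.116,-.108,.131)),(C(152,324),(-.062,.065,.148)),(C(321,318),(-.06,-.01,.156))]
def W(p,m):
    c,s=np.cos(p[2]),np.sin(p[2]);return np.array([p[0]+c*m[0]-s*m[1],p[1]+s*m[0]+c*m[1],m[2]-p[3]])
f=lambda p:np.concatenate([np.array(proj(i,W(p,m)))-o for o,m in O])
r=least_squares(f,[.67,-.324,-.32,0]);p=r.x;print(p.round(4),np.degrees(p[2]),f(p).round(1))
c,s=np.cos(p[2]),np.sin(p[2])
def ch(q): d=q[:2]-p[:2];return np.round([1000*(c*d[0]+s*d[1]),1000*(-s*d[0]+c*d[1])],1)
print('knob',ch(onz(i,*C(459,330),.185-p[3])),'button',ch(onz(i,*C(152,324),.148-p[3])),'tcp',ch(t))
# tool axes displacement to goals
R_=rot([0,.98747,-.15783,0])
g={'behind knob':(-.06,-.105,.14),'start':(-.062,.065,.2)}
for k,m in g.items(): w=W([*p[:3],0],m);print(k,w.round(4),'tool shift',(R_.T@(w-t)).round(4))
E
```

```text
[ 0.6695 -0.3204 -0.3145  0.003 ] -18.017137967885237 [-0.2  0.   0.1 -1.1 -0.1 -0.1  0.1  0.5  0.5 -0.5 -0.3  1. ]
knob [-59.7 -65.5] button [-62.6  65.6] tcp [-93.9 -24.3]
behind knob [ 0.58   -0.4016  0.14  ] tool shift [0.0341 0.0806 0.1195]
start [ 0.6307 -0.2394  0.2   ] tool shift [ 0.0317 -0.0894  0.0595]
```

servo_tool:
  series: "0.01 0.04 0 0 0 0 1; 0.02 0.085 0 0 0 0 1; 0.031 0.085 0.04 0 0 0 1; 0.031 0.085 0.08 0 0 0 1; 0.031 0.085 0.105 0 0 0 1"

```text
clock: 10.75
position: [0.5725, -0.4031, 0.1499]
ee_rot: [-0.002, 0.987, -0.158, -0.003]
contact_force: [0.6, 0.5, -0.6]
width: 0.0004
gripper_force: 0.0
```

servo_tool:
  series: "0 0 0.005 0 0 0 1; 0 0 0.01 0 0 0 1; 0 0 0.014 0 0 0 1; 0 0 0.014 0 0 0 1"

```text
clock: 11.15
position: [0.5754, -0.4053, 0.142]
ee_rot: [0.0, 0.987, -0.158, 0.001]
contact_force: [0.6, 0.3, 0.4]
width: 0.0001
gripper_force: 0.0
```

servo_tool:
  series: "0 -0.003 0 0 0 0 1; 0 -0.006 0 0 0 0 1; 0 -0.009 0 0 0 0 1; 0 -0.012 0 0 0 0 1; 0 -0.015 0 0 0 0 1"

```text
clock: 11.65
position: [0.5798, -0.3907, 0.1411]
ee_rot: [0.0, 0.987, -0.158, 0.0]
contact_force: [-0.3, 0.9, 1.0]
width: 0.0001
gripper_force: 0.0
```

servo_tool:
  series: "0 -0.003 0 0 0 0 1; 0 -0.006 0 0 0 0 1; 0 -0.009 0 0 0 0 1; 0 -0.012 0 0 0 0 1; 0 -0.015 0 0 0 0 1"

```text
clock: 12.15
position: [0.5842, -0.377, 0.1409]
ee_rot: [0.0, 0.987, -0.158, -0.0]
contact_force: [-0.3, -1.3, 0.1]
width: -0.0003
gripper_force: 0.8
```

servo_tool:
  series: "0 -0.003 0 0 0 0 1; 0 -0.006 0 0 0 0 1; 0 -0.009 0 0 0 0 1; 0 -0.011 0 0 0 0 1; 0 -0.013 0 0 0 0 1"

```text
clock: 12.65
position: [0.5884, -0.3643, 0.1409]
ee_rot: [0.0, 0.987, -0.158, 0.0]
contact_force: [-0.5, -2.1, -0.3]
width: 0.0002
gripper_force: 0.8
```

servo_tool:
  series: "0 -0.002 0 0 0 0 1; 0 -0.005 0 0 0 0 1; 0 -0.007 0 0 0 0 1; 0 -0.009 0 0 0 0 1; 0 -0.011 0 0 0 0 1"

```text
clock: 13.15
position: [0.5918, -0.3538, 0.1409]
ee_rot: [0.0, 0.987, -0.158, 0.0]
contact_force: [0.3, -1.0, -0.1]
width: 0.0002
gripper_force: 0.8
```

servo_tool:
  series: "0 -0.002 0 0 0 0 1; 0 -0.004 0 0 0 0 1; 0 -0.006 0 0 0 0 1; 0 -0.007 0 0 0 0 1; 0 -0.008 0 0 0 0 1"

```text
clock: 13.65
position: [0.5923, -0.3528, 0.1413]
ee_rot: [0.006, 0.987, -0.158, -0.001]
contact_force: [-6.0, -15.2, -1.2]
width: -0.0001
gripper_force: 7.7
```

servo_tool:
  series: "0 0.012 0 0 0 0 1; 0 0.015 -0.03 0 0 0 1; 0 0.015 -0.07 0 0 0 1; 0 -0.02 -0.1 0 0 0 1; -0.03 -0.05 -0.12 0 0 0 1"

```text
clock: 14.15
position: [0.5846, -0.2893, 0.2624]
ee_rot: [-0.001, 0.987, -0.158, 0.003]
contact_force: [-1.0, 0.5, 0.1]
width: -0.0001
gripper_force: 0.0
```

servo_tool:
  series: "0 0 0 0 0 0 1; 0 0 0 0 0 0 1; 0 0 0 0 0 0 1"

```text
clock: 14.45
position: [0.5812, -0.2895, 0.26]
ee_rot: [-0.0, 0.987, -0.158, -0.001]
contact_force: [0.1, 0.7, -0.2]
width: 0.0001
gripper_force: 0.0
```

```bash
python3 - <<'E'
from h import *
s=manip.get_state();print(s['position'],s['ee_rot'])
i,im=snap('wrist','w7')
p=[.6695,-.3204,-.3145];c,S=np.cos(p[2]),np.sin(p[2])
for m in((-.06,-.034,.182),(-.06,-.07,.182),(-.062,.065,.145),(-.06,-.01,.153),(-.116,.108,.128),(-.116,-.108,.128)):print(m,np.round(proj(i,[p[0]+c*m[0]-S*m[1],p[1]+S*m[0]+c*m[1],m[2]]),1))
g=np.array([p[0]+c*-.062-S*.065,p[1]+S*-.062+c*.065,.2]);print('tool shift to start',(rot(s['ee_rot']).T@(g-s['position'])).round(4))
cv2.imwrite('pics/w7c.png',cv2.resize(im[20:270,110:410,::-1],None,fx=2.4,fy=2.4,interpolation=cv2.INTER_CUBIC))
E
```

```text
[ 0.58119696 -0.28949612  0.25997813] [-3.66644421e-04  9.87440356e-01 -1.57990827e-01 -5.54525992e-04]
(-0.06, -0.034, 0.182) [295.6 158. ]
(-0.06, -0.07, 0.182) [334.  157.9]
(-0.062, 0.065, 0.145) [198.4 154.5]
(-0.06, -0.01, 0.153) [268.7 153.6]
(-0.116, 0.108, 0.128) [168.3 197.8]
(-0.116, -0.108, 0.128) [349.6 197.5]
tool shift to start [ 0.0314 -0.063   0.06  ]
```

View pics/w7c.png

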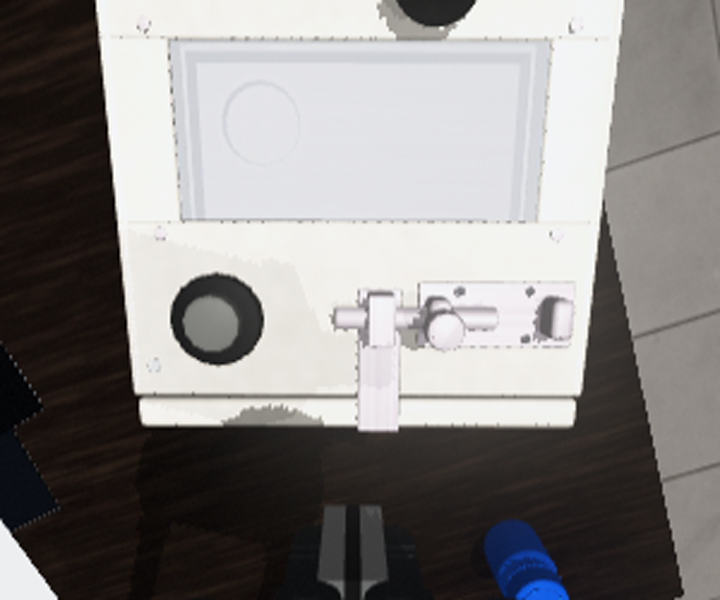

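The bolt is home: its nose passes through the staple at (345,318), and the knob at (445,329) matches the fully-shot prediction within 1 px. Now the button at (210,324).

servo_tool:
  series: "0.016 -0.032 0 0 0 0 1; 0.031 -0.063 0.02 0 0 0 1; 0.031 -0.063 0.06 0 0 0 1; 0.031 -0.063 0.09 0 0 0 1; 0.031 -0.063 0.1 0 0 0 1"

```text
clock: 15.0
position: [0.6281, -0.2386, 0.1552]
ee_rot: [-0.001, 0.987, -0.158, -0.005]
contact_force: [0.3, 1.5, -0.6]
width: -0.0002
gripper_force: 0.0
```

servo_tool:
  series: "0 0 0.003 0 0 0 1; 0 0 0.006 0 0 0 1; 0 0 0.009 0 0 0 1; 0 0 0.012 0 0 0 1; 0 0 0.015 0 0 0 1"

```text
clock: 15.5
position: [0.6309, -0.2397, 0.1468]
ee_rot: [0.0, 0.987, -0.158, 0.001]
contact_force: [-0.6, 0.6, -0.7]
width: -0.0004
gripper_force: 0.0
```

servo_tool:
  series: "0 0 0.003 0 0 0 1; 0 0 0.006 0 0 0 1; 0 0 0.008 0 0 0 1; 0 0 0.01 0 0 0 1; 0 0 0.012 0 0 0 1"

```text
clock: 16.0
position: [0.6305, -0.2393, 0.1338]
ee_rot: [0.0, 0.987, -0.158, 0.0]
contact_force: [0.2, -0.8, 0.1]
width: 0.0001
gripper_force: 0.0
```

Already below the nominal top with no contact, which confirms the tip offset. Continue slowly.

servo_tool:
  series: "0 0 0.002 0 0 0 1; 0 0 0.004 0 0 0 1; 0 0 0.006 0 0 0 1; 0 0 0.008 0 0 0 1; 0 0 0.01 0 0 0 1"

```text
clock: 16.5
position: [0.6305, -0.2393, 0.1237]
ee_rot: [0.0, 0.987, -0.158, 0.0]
contact_force: [-0.1, 0.0, -1.1]
width: 0.0002
gripper_force: 0.0
```

servo_tool:
  series: "0 0 0.001 0 0 0 1; 0 0 0.002 0 0 0 1; 0 0 0.003 0 0 0 1; 0 0 0.004 0 0 0 1; 0 0 0.005 0 0 0 1"

```text
clock: 17.0
position: [0.6305, -0.2394, 0.1192]
ee_rot: [0.0, 0.987, -0.158, 0.0]
contact_force: [-0.8, 0.3, 1.5]
width: -0.0001
gripper_force: 1.1
```

servo_tool:
  series: "0 0 0.001 0 0 0 1; 0 0 0.002 0 0 0 1; 0 0 0.003 0 0 0 1; 0 0 0.004 0 0 0 1; 0 0 0.005 0 0 0 1"

```text
clock: 17.5
position: [0.6306, -0.2394, 0.1146]
ee_rot: [0.0, 0.987, -0.158, 0.0]
contact_force: [-2.1, 1.8, 11.3]
width: -0.0001
gripper_force: 5.4
```

servo_tool:
  series: "0 0 0.001 0 0 0 1; 0 0 0.002 0 0 0 1; 0 0 0.003 0 0 0 1; 0 0 0.003 0 0 0 1"

```text
clock: 17.9
position: [0.6306, -0.2394, 0.1145]
ee_rot: [0.0, 0.987, -0.158, 0.001]
contact_force: [-5.3, 1.7, 18.0]
width: 0.0002
gripper_force: 8.5
```

servo_tool:
  series: "0 0 0.001 0 0 0 1; 0 0 0.0015 0 0 0 1; 0 0 0.0015 0 0 0 1"

```text
clock: 18.2
position: [0.6307, -0.2395, 0.1144]
ee_rot: [0.001, 0.987, -0.158, 0.002]
contact_force: [-6.6, 2.4, 22.7]
width: 0.0004
gripper_force: 11.1
```

servo_tool:
  series: "0 0 -0.006 0 0 0 1; 0 0 -0.012 0 0 0 1; 0 0 -0.025 0 0 0 1; 0 0 -0.06 0 0 0 1; 0 0 -0.1 0 0 0 1"

```text
clock: 18.7
position: [0.6295, -0.2389, 0.2084]
ee_rot: [-0.001, 0.987, -0.158, -0.002]
contact_force: [0.3, 0.1, 0.5]
width: -0.0
gripper_force: 0.0
```

servo_tool:
  series: "-0.03 0 -0.02 0 0 0 1; -0.05 0.05 -0.04 0 0 0 1; -0.05 0.063 -0.04 0 0 0 1; -0.05 0.063 -0.04 0 0 0 1; -0.05 0.063 -0.04 0 0 0 1"

```text
clock: 19.2
position: [0.5633, -0.2835, 0.2491]
ee_rot: [-0.001, 0.987, -0.158, -0.0]
contact_force: [0.4, 0.1, -0.2]
width: -0.0001
gripper_force: 0.0
```

```bash
python3 - <<'E'
from h import *
s=manip.get_state();print(s['clock'],s['position'],s['contact_force'])
i,im=snap('wrist','w8')
p=[.6695,-.3204,-.3145];c,S=np.cos(p[2]),np.sin(p[2])
W=lambda m:proj(i,[p[0]+c*m[0]-S*m[1],p[1]+S*m[0]+c*m[1],m[2]])
print('knob home/drawn',W((-.06,-.034,.182)),W((-.06,-.07,.182)),'button up/down',W((-.062,.065,.145)),W((-.062,.065,.139)))
u,v=map(int,W((-.062,.065,.145)));g=im[v-16:v+17,u-16:u+17].astype(int)
m=((abs(g[:,:,0]-g[:,:,2])<15)&(g[:,:,0]>95)&(g[:,:,0]<190)).astype(np.uint8)
n,l,st,ce=cv2.connectedComponentsWithStats(m);k=1+st[1:,4].argmax();print('button',ce[k]+[u-16,v-16],st[k])
w7=cv2.imread('pics/w7.png')[:,:,::-1]
a=im[:60+100];print(im.shape)
# top view before/after change of loupe, tin, tape
t0=cv2.imread('pics/top0.png').astype(int);_,t1=snap('top','top8');d=abs(t1[:,:,::-1].astype(int)-t0).max(2)
for nm,(x,y) in dict(loupe=(366,153),tin=(237,257),tape=(161,253),pink=(323,259),blue=(354,259)).items(): print(nm,d[y-12:y+13,x-12:x+13].mean().round(1))
E
```

```text
19.2 [ 0.5633348  -0.28346491  0.249092  ] [ 0.43995406  0.07813518 -0.15470314]
knob home/drawn (np.float64(298.3749316137909), np.float64(138.54860756819093)) (np.float64(339.3892709868626), np.float64(138.42462656422754)) button up/down (np.float64(195.1939054604769), np.float64(137.62544485416126)) (np.float64(196.47376569607263), np.float64(137.1321411478831))
button [194.16059957 137.14561028] [  3   4  25  25 467]
(384, 512, 3)
loupe 111.5
tin 21.3
tape 1.9
pink 110.8
blue 6.5
```

```bash
python3 -c "
from rig import manip
print(manip.sign_off())"
```

```text
the job is handed in; nothing more can be done
None
```

I pushed the drawer home with the vial in it, shot the bolt fully through the staple, then pressed the start button to its stop and let it come back up. I handed the job in at about 19 s. I never saw the vial clearly after the drawer shut, and my last top-view check was inconclusive for the loupe and glue tin, though the arm went near neither.

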